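Loosen the knurled collar two turns and push the tube home

ROBOT

A 6-joint arm with a two-finger parallel gripper is mounted at the origin on the work surface; the furniture and walls round the work are solid. World frame = base frame: x ahead of the robot, y to its left, z up, the work surface at z = 0. Lengths are in m, angles in rad, forces in N, time in s.
With the tool pointing down it reaches from about 0.25 to 0.775 m from the base axis. Payload 4 kg.
Tool frame: the origin (TCP) lies at the centre of the arm's flange, where the gripper is bolted on; the fingertips stand 199 mm ahead of it and the grasp point (between the pads) lies 180 mm ahead of it (env.tcp_to_grasp is the distance from the TCP to the grasp point, in m); z points along the fingers, x is the direction in which the jaws open and shut, and the axes are right-handed (so a half turn about z gives the same grasp; the last joint's range is limited). The gripper opens to 94 mm and grips with 3 to 60 N. Pads are 16 mm wide; open, the fingers measure 119 mm over their backs; the gripper's body (75 mm by 177 mm) begins 78 mm behind the grasp point.
Start: joints at [1.229, 0.087, 1.371, -0, 1.684, -0.103], TCP at [0.13, 0.534, 0.405] pointing down, gripper open.
Joint ranges: [-3.1, 3.1], [-0.76, 2.03], [0.27, 2.55], [-1.08, 4.22], [0.17, 2.65], [-2.57, 2.57]. Speed limits (rad/s): [2.79, 2.79, 3.14, 3.14, 3.14, 3.14].

INTERFACE

Orientations are given as a unit quaternion [w, x, y, z].
In Python, from workcell import telemetry, get_image, calibration, ticket, env gives the robot as it stands.
- The arm moves only by the tool step_arm, never from a script. Its argument "motion" is a list of rows, each a list of 4 numbers: the shift along the tool's x, y, z in mm, then the turn about the tool's z in degrees. In form: [[dx, dy, dz, roll], ...]. A call has 1 to 8 rows; each row is the pose to reach, as a shift and turn from the pose commanded when the call began, along the tool's axes at that moment; what a row does not reach only later rows make up. A row lasts 1/12 s, in which the tool goes at most 41.7 mm and 7.16 degrees, less where a joint would pass 70% of its speed; a pose out of reach is approached as far as the arm can. A call with a gripper value outside its range is refused whole. "jaw" is the opening, from 0 (shut) to 1 (fully open), set as the call begins (left out, the last holds). The fingers move at their own pace and stop on an object; "force" is the grip in N (left out, the last holds). Time passes only in rows, so rows that repeat a pose let the fingers close. It gives the time, the measured TCP pose, the force and the opening at its end, in the units of the state.
- telemetry.read_state(): the state, without advancing time (a new reading comes with each control period).
- get_image(name): name is "scene" or "top" or "wrist"; returns the picture (420x560x3 uint8, red, green, blue); there is no depth.
- calibration(name): a dict with "mtx" (3x3 intrinsics, pixels), "position" and "attitude" of the camera in the world. Camera axes: x right, y up, looking along -z (the intrinsics and any distortion apply to the point x, -y, -z); pixel columns grow to the right and rows downward; lengths in m; the calibration is good to about 2 mm. The wrist camera is an equidistant fisheye: a pixel r from the principal point sees the ray r / f radians off the axis. A picture is of the moment at which its call begins: read the wrist's pose just before it. calibration takes no time and is no camera call; for the wrist camera it gives the pose at the moment of the call.
- ticket.finish_job(): hands the job in, once; it reports no verdict.
The state is a dict: "time": time; "joint_positions": joint angles; "dq": joint speeds; "joint_torque": joint torques, N m; "position": TCP position; "orientation": TCP orientation; "force": force on the tool from outside, world axes, zero at the start; "moment": the same for the moment, N m; "gripper_width": finger opening in m.
Only numpy, scipy, OpenCV 4.12 (cv2) and the standard library are available. Lean on these libraries where they do the work, as an engineer would, in place of code of your own. Each camera call takes 0.05 s, during which the arm holds its last target.

TASK

The square tube is held under the screw of the bench clamp. Without gripping anything, roll a fingertip round the knurled rim of the big collar to loosen it (anticlockwise seen from above) by two full turns, so that the rib on its top comes round to the fixed pointer for the second time and is left there. Then, with a fingertip on its free end, push the tube along between the fences until it stands home against the end stop; do not lift anything, and leave the magnet, small teal box and tape roll where they are.

Things in the scene. Friction and masses are not known exactly. Their poses are not given: they have to be found in the camera images.
- collar (a joint): turn of the knurled collar, rad: 0 at the start (done up, cannot go tighter), growing as it is loosened, anticlockwise from above; one full turn is 6.283, two are 12.566, and it can be turned on to 22. It stays where it is left; about 0.05 N m (1 N at the rim) turns it. A sprung pad under its screw presses on the tube with about 8 N and leaves it after about 0.7 turn
- collar_rib (a point): outer end of the raised dark rib on the collar's upper face, 40 mm from the axis; turns and climbs with the collar; at the start it stands above the pointer
- pointer (a point): tip of the fixed steel tongue that sticks out from the bridge beneath the collar, 79 mm from the axis on the clamp's +y side, its top 47 mm above the bench
- clamp: dark steel bench clamp, fixed to the bench; origin on the bench under the collar's axis, x along the tube towards the end stop, y to the pointer's side, z up. Below the collar its bridge (40 x 64 mm, top 54 mm above the bench) spans the tube. Two fences 16 mm high, 28 mm apart inside, run from x = -50 to +125 mm; the end stop (70 mm wide, 30 mm high) closes the channel
- tube: hollow square steel tube, 220 x 24 x 24 mm, lying on the bench in the clamp's channel (2 mm free on each side), about 0.35 kg; origin at the centre of its underside, x along its length towards the end stop. At the start its centre is about 45 to 75 mm behind the collar's axis
- tube_near_end (a point): centre of the tube's free end face, 110 mm from its middle, 12 mm above the bench: push here. The end is 155 to 185 mm from the collar's axis before the push and 105 mm from it when the tube is home
- tube_far_end (a point): centre of the tube's other end face, the one that meets the end stop
- stop_face (a point): centre of the end stop's inner face, 115 mm from the collar's axis along the clamp's x, 12 mm above the bench
- magnet: arrow-shaped welding magnet, 112 x 56 x 17 mm, loose; bystander
- teal_box: small plain teal box, 50 x 75 x 35 mm, loose; bystander
- tape: roll of tape, 94 mm in diameter, 48 mm high, lying flat, loose; bystander
- collar_center (a point): middle of the knurled collar, a plain steel disc with a vertical axis, 96 mm in diameter over its 28 rounded ridges (2.5 mm proud of the rim), 22 mm thick; at the start its underside is 58 mm and its upper face 80 mm above the bench. This point is on the axis at mid-height (69 mm at the start) and climbs 3 mm a turn. All round the rim there is free space for a finger, down to 54 mm above the bench

How it is judged:
On the way, in this order (a step that is already met when the one before it is completed fails the run):
1. the collar has been loosened by two full turns (within 35 degrees) while the tube is still where it was (value of joint collar between 11.95 and 13.18 rad and distance of tube from where it was at the start of the episode below 0.015 m), for 0.2 s.
2. the tube has been pushed home against the end stop (x of tube_far_end in the frame of stop_face above -0.004 m), for 0.2 s.
At the end, for the whole second after the job is handed in: the collar stands two full turns (within 35 degrees) from where it started; the tube lies flat in its channel, at rest, its far end within 4 mm of the end stop (value of joint collar between 11.95 and 13.18 rad and x of tube_far_end in the frame of stop_face above -0.004 m and angle between the x axis of tube and the x axis of clamp, either way round below 0.1 rad and height (world z) of tube below 0.004 m and angle between tube's own z axis and vertical below 0.1 rad and linear speed of tube below 0.01 m/s); the robot touches nothing.
It fails at once if the tube is shifted by more than 15 mm before the collar has been loosened (value of joint collar below 11.9 rad and distance of tube from where it was at the start of the episode above 0.015 m).
It fails at once if the tube is lifted or tipped (height (world z) of tube above 0.01 m or angle between tube's own z axis and vertical above 0.2 rad).
It fails at once if a loose bystander is moved by more than 20 mm (distance of any of magnet, teal_box, tape from where it was at the start of the episode above 0.02 m).
It also fails if it takes over 72 s, if anything falls off the work surface, if the arm or the gripper's body presses on something with over 40 N, if the wrist force passes 120 N, or if a joint passes its speed limit or range.

## Working session

There is one attempt and no reset: what is moved stays moved. The work goes in short steps, Python scripts to look and compute and a tool call to move; the robot and the scene stay as the last step left them, time stands still between calls to the robot, and variables do not carry over. Pictures are saved under pics/ and viewed, and the job is handed in when it is done.

Besides the shell and the picture viewer there is one more tool, called after "Request:" in YAML: its name, and indented under it one key for each argument. step_arm: Moves the arm, as the interface text tells. Its arguments: {"type":"object","properties":{"motion":{"type":"array"},"jaw":{"type":"number"},"force":{"type":"number"}},"required":["motion"]}

```bash
mkdir -p pics; ls; python3 - <<'E'
from workcell import telemetry,get_image,calibration
import cv2
s=telemetry.read_state();print(s)
for n in("scene","top","wrist"):
    print(n,calibration(n))
    cv2.imwrite(f"pics/{n}0.png",get_image(n)[:,:,::-1])
E
```

```text
pics
{'time': 0.0, 'joint_positions': array([ 1.22889563e+00,  8.79727046e-02,  1.37222617e+00, -2.07610686e-05,
        1.68361989e+00, -1.03080479e-01]), 'dq': array([ 0.00135605,  0.00185669,  0.00016291, -0.00036099, -0.00028824,
       -0.00118049]), 'joint_torque': array([-1.01571608e-03, -3.40180349e+01, -3.02423608e+01,  7.15838489e-02,
        3.31166026e-02, -1.82460717e-04]), 'position': array([0.13006708, 0.53428901, 0.40350828]), 'orientation': array([ 6.02701648e-04,  7.86306942e-01,  6.17835054e-01, -9.35811188e-04]), 'force': array([ 0.33614144,  0.54309061, -0.44103931]), 'moment': array([0.04041105, 0.00256313, 0.02086357]), 'gripper_width': 0.09406532045899264}
scene {'mtx': array([[488.10949241,   0.        , 274.20238378],
       [  0.        , 488.10949241, 209.88404172],
       [  0.        ,   0.        ,   1.        ]]), 'position': array([ 0.01007667, -1.00753411,  0.90905606]), 'attitude': array([ 0.85965939,  0.44048328, -0.10712821, -0.2355499 ])}
top {'mtx': array([[506.19293528,   0.        , 279.94487717],
       [  0.        , 506.19293528, 217.55351852],
       [  0.        ,   0.        ,   1.        ]]), 'position': array([ 0.46287437, -0.00359818,  1.57288621]), 'attitude': array([-0.70138668, -0.00975448,  0.02169002,  0.71238411])}
wrist {'mtx': array([[325.1922621 ,   0.        , 277.31215286],
       [  0.        , 325.1922621 , 213.67062644],
       [  0.        ,   0.        ,   1.        ]]), 'position': array([0.04996074, 0.55474939, 0.38417541]), 'attitude': array([ 0.77809111, -0.11210493, -0.08681209,  0.61193984])}
```

View pics/top0.png

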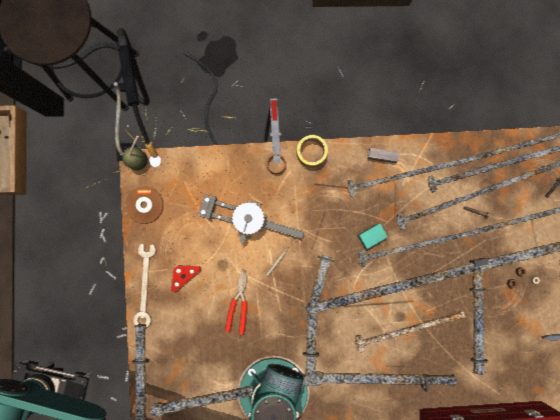

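View pics/scene0.png

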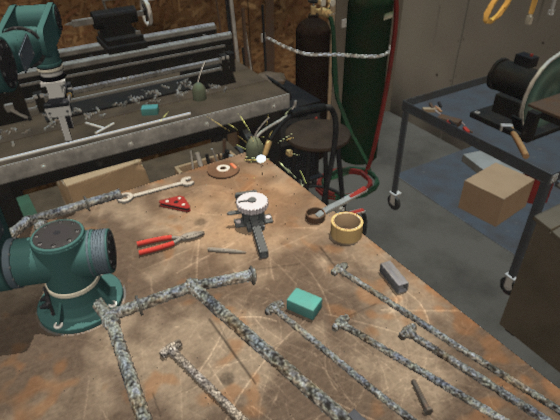

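View pics/wrist0.png

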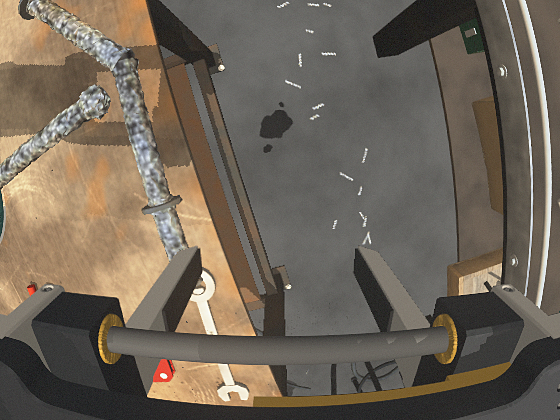

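```bash
cat > h.py <<'E'
import numpy as np, cv2
from scipy.spatial.transform import Rotation as R
from workcell import telemetry,get_image,calibration
def rot(q): return R.from_quat([q[1],q[2],q[3],q[0]]).as_matrix()
def p2w(cal,u,v,z):
    K=cal['mtx'];d=np.array([(u-K[0,2])/K[0,0],-(v-K[1,2])/K[1,1],-1.]);d=rot(cal['attitude'])@d
    p=np.array(cal['position']);return p+d*(z-p[2])/d[2]
def w2p(cal,P):
    K=cal['mtx'];c=rot(cal['attitude']).T@(np.array(P)-cal['position'])
    return K[0,2]+K[0,0]*c[0]/-c[2],K[1,2]+K[1,1]*-c[1]/-c[2]
def crop(img,x0,y0,x1,y1,s,name):
    cv2.imwrite(name,cv2.resize(img[y0:y1,x0:x1,::-1],None,fx=s,fy=s,interpolation=cv2.INTER_CUBIC))
E
python3 - <<'E'
import cv2
t=cv2.imread('pics/top0.png');s=cv2.imread('pics/scene0.png')
cv2.imwrite('pics/topc.png',cv2.resize(t[180:255,190:310],None,fx=6.6,fy=6.6,interpolation=cv2.INTER_CUBIC))
cv2.imwrite('pics/scc.png',cv2.resize(s[180:265,215:285],None,fx=7,fy=7,interpolation=cv2.INTER_CUBIC))
E
```

```text
(no output)
```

View pics/topc.png

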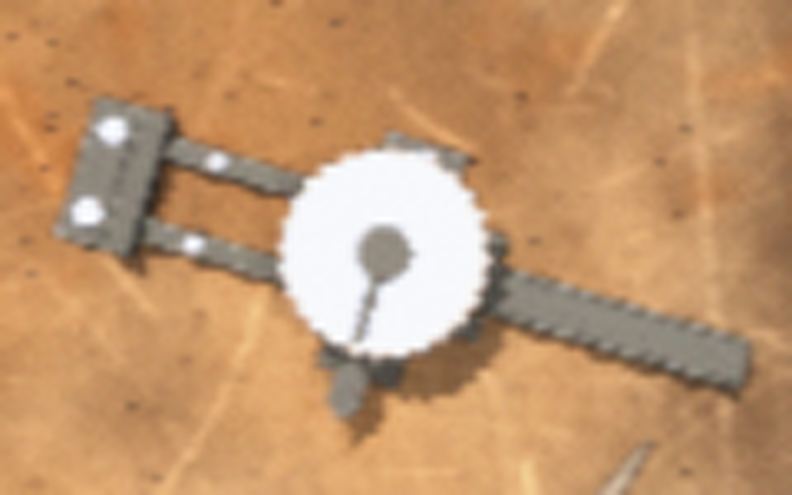

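View pics/scc.png

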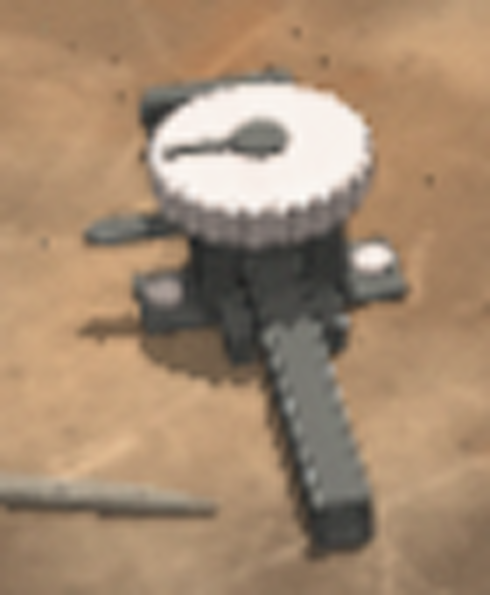

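```bash
python3 - <<'E'
from h import *
c=calibration('top')
f=lambda x,y,z:p2w(c,(x+.5)/6.6-.5+190,(y+.5)/6.6-.5+180,z)
C=f(384,252,.08);P=f(345,415,.047);T=f(743,367,.024)
print('C',C,'P',P,'T',T)
print(np.linalg.norm((P-C)[:2]),np.linalg.norm((T-C)[:2]))
st=[f(*a,.03) for a in((98,98),(172,115),(132,252),(57,232))]
m=(st[1]+st[2])/2;print(st,m,np.linalg.norm((m-C)[:2]))
for d,n in((P-C,'ptr'),(C-T,'tube'),(m-C,'stop'),(st[0]-st[3],'stopedge'),(m-T,'all')): print(n,np.degrees(np.arctan2(d[1],d[0])))
cs=calibration('scene');g=lambda x,y,z:p2w(cs,(x+.5)/7-.5+215,(y+.5)/7-.5+180,z)
print('sceneC',g(261,151,.08),'ptr',g(90,235,.047),'tubeend top',g(341,500,.024))
for b in((185,277),(373,237),(312,151)):print(p2w(c,*b,.03))
s=telemetry.read_state();print(rot(s['orientation']))
E
```

```text
C [0.52995972 0.06561105 0.08      ] P [0.45736987 0.08586763 0.047     ] T [ 0.47656897 -0.09741155  0.024     ]
0.07536322594072861 0.17154283108818802
[array([0.6054471 , 0.19903393, 0.03      ]), array([0.59707348, 0.16498683, 0.03      ]), array([0.53397115, 0.18405059, 0.03      ]), array([0.54372887, 0.21847402, 0.03      ])] [0.56552232 0.17451871 0.03      ] 0.1145669090288371
ptr 164.40795781013287
tube 71.8661074008786
stop 71.91612339706694
stopedge -17.483458587623435
all 71.88613530344514
sceneC [0.52707933 0.06040007 0.08      ] ptr [0.45647054 0.08630842 0.047     ] tubeend top [ 0.47674271 -0.09644383  0.024     ]
[0.35564898 0.260001   0.03      ]
[ 0.46754899 -0.31358799  0.03      ]
[ 0.73452098 -0.13195534  0.03      ]
[[ 2.36535196e-01  9.71622764e-01 -5.52534563e-04]
 [ 9.71621496e-01 -2.36535784e-01 -1.57817704e-03]
 [-1.66408693e-03 -1.63560044e-04 -9.99998602e-01]]
```

Request:
step_arm:
  motion:
    - [-19,29,0,0]
    - [-38,59,0,0]
    - [-57,88,0,0]
    - [-76,118,0,0]
    - [-95,147,0,0]
    - [-114,176,0,0]
    - [-133,206,0,0]
    - [-152,235,0,0]
  jaw: 0
  force: 20

```text
time: 0.82
position: [0.3232, 0.3296, 0.4045]
orientation: [-0.0, 0.786, 0.618, -0.0]
force: [-0.7, -0.0, -0.8]
gripper_width: 0.0442
```

Request:
step_arm:
  motion:
    - [-19,29,0,0]
    - [-38,59,0,0]
    - [-57,88,0,0]
    - [-76,118,0,0]
    - [-95,147,0,0]
    - [-114,176,0,0]
    - [-133,206,0,0]
    - [-152,235,0,0]

```text
time: 1.48
position: [0.5158, 0.1263, 0.4043]
orientation: [-0.0, 0.786, 0.618, -0.0]
force: [-0.1, 0.4, -0.1]
gripper_width: 0.0006
```

Request:
step_arm:
  motion:
    - [-16,25,0,1]
    - [-32,50,0,2]
    - [-48,75,10,3]
    - [-64,100,20,4.4]
    - [-64,100,40,4.4]
    - [-64,100,60,4.4]
    - [-64,100,70,4.4]
    - [-64,100,70,4.4]

```text
time: 2.15
position: [0.5962, 0.0419, 0.3308]
orientation: [-0.002, 0.809, 0.587, -0.003]
force: [0.0, 0.7, -0.3]
gripper_width: 0.0002
```

```bash
python3 - <<'E'
from h import *
s=telemetry.read_state();print(s['time'],s['position'],s['force'],s['gripper_width']);print(rot(s['orientation']))
print(calibration('wrist'))
cv2.imwrite('pics/w1.png',get_image('wrist')[:,:,::-1])
cv2.imwrite('pics/t1.png',get_image('top')[:,:,::-1])
E
```

```text
2.15 [0.59619717 0.04191332 0.33077817] [ 0.04209387  0.67882307 -0.30821793] 0.0002354476559775959
[[ 3.10585282e-01  9.50518603e-01 -7.15319917e-03]
 [ 9.50543509e-01 -3.10591304e-01  2.81220551e-04]
 [-1.95441609e-03 -6.88677000e-03 -9.99974376e-01]]
{'mtx': array([[325.1922621 ,   0.        , 277.31215286],
       [  0.        , 325.1922621 , 213.67062644],
       [  0.        ,   0.        ,   1.        ]]), 'position': array([0.517686  , 0.06849356, 0.31184462]), 'attitude': array([ 0.80144688, -0.11265345, -0.08047057,  0.58182178])}
```

View pics/w1.png

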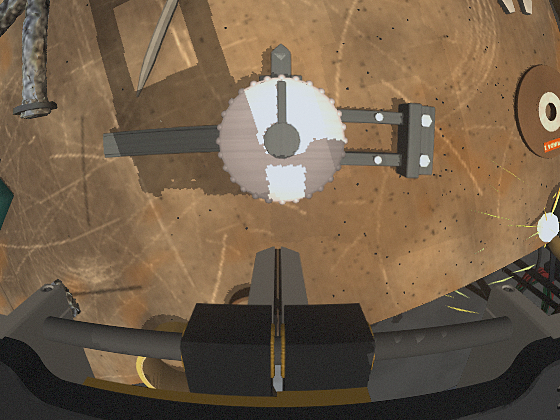

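```bash
cat >> h.py <<'E'
def f2w(cal,u,v,z):
    K=cal['mtx'];x=(u-K[0,2])/K[0,0];y=(v-K[1,2])/K[1,1];r=np.hypot(x,y);s=np.sin(r)/r
    d=rot(cal['attitude'])@np.array([x*s,-y*s,-np.cos(r)]);p=np.array(cal['position']);return p+d*(z-p[2])/d[2]
def w2f(cal,P):
    K=cal['mtx'];c=rot(cal['attitude']).T@(np.array(P)-cal['position']);x,y,z=c[0],-c[1],-c[2]
    h=np.hypot(x,y);t=np.arctan2(h,z);return K[0,2]+K[0,0]*t*x/h,K[1,2]+K[1,1]*t*y/h
E
python3 - <<'E'
from h import *
c=calibration('wrist')
L=[f2w(c,*p,.08) for p in((217.5,138),(346,138),(281.5,74),(281.5,203))]
for p in L:print(p)
print('C',(L[0]+L[1])/2,(L[2]+L[3])/2,[np.linalg.norm(a-b) for a,b in((L[0],L[1]),(L[2],L[3]))])
print('P',f2w(c,280,44,.047),'T',f2w(c,104,144.5,.024),'stop',f2w(c,402,140,.03))
for y in (.012,-.012,0):
  pass
im=cv2.imread('pics/w1.png')
cv2.imwrite('pics/w1c.png',cv2.resize(im[30:260,200:450],None,fx=2.6,fy=2.6,interpolation=cv2.INTER_CUBIC))
E
```

```text
[0.51588365 0.02390324 0.08      ]
[0.54460796 0.11283315 0.08      ]
[0.48654391 0.08223295 0.08      ]
[0.57680688 0.05302932 0.08      ]
C [0.53024581 0.06836819 0.08      ] [0.53167539 0.06763114 0.08      ] [np.float64(0.09345381134016995), np.float64(0.09486967976868178)]
P [0.45726856 0.09092171 0.047     ] T [ 0.47927422 -0.09761721  0.024     ] stop [0.566149   0.17313559 0.03      ]
```

View pics/w1c.png

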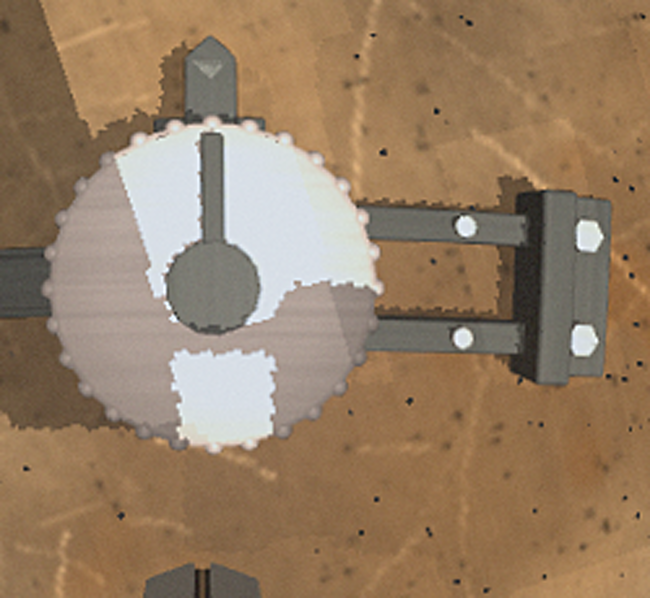

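```bash
python3 - <<'E'
from h import *
c=calibration('wrist');s=telemetry.read_state();M=rot(s['orientation'])
for a in((.0125,-.008,.199),(-.0125,-.008,.199),(0,-.008,.199),(0,-.008,.15)):print(w2f(c,s['position']+M@np.array(a)))
C=np.array([.5305,.0665])
d=M.T@np.append(C-s['position'][:2],0);print('C in tool mm',d*1e3)
E
```

```text
(np.float64(296.6815368320073), np.float64(249.30839910032617))
(np.float64(254.84709939083052), np.float64(249.27051358190306))
(np.float64(275.75798785282325), np.float64(249.33853884661727))
(np.float64(275.27278370753953), np.float64(290.1590865649428))
C in tool mm [ 2.48275537e+00 -7.04973492e+01  3.56523335e-02]
```

Request:
step_arm:
  motion:
    - [0,0,30,0]
    - [0,0,60,0]
    - [0,0,68,0]
    - [0,-6,68,0]
    - [0,-12,68,0]
    - [0,-14,68,0]
    - [0,-15,68,0]
    - [0,-15,68,0]

```text
time: 2.92
position: [0.5831, 0.0469, 0.2692]
orientation: [0.001, 0.809, 0.587, 0.002]
force: [0.4, 0.8, 0.6]
gripper_width: 0.0001
```

Request:
step_arm:
  motion:
    - [0,0,3,0]
    - [0,-1,3,0]
    - [0,-2,3,0]
    - [0,-2,3,0]

```text
time: 3.25
position: [0.5822, 0.0469, 0.2653]
orientation: [0.003, 0.81, 0.587, 0.003]
force: [6.2, -1.6, 1.2]
gripper_width: 0.0009
```

```bash
cat > path.py <<'E'
import numpy as np,sys
def pt(s,r):
    # start (0,8+r), anticlockwise from above in tool axes
    a,b=12.5,8.;q=np.pi/2*r
    segs=[('l',a),('a',0),('l',2*b),('a',1),('l',2*a),('a',2),('l',2*b),('a',3),('l',a)]
    L=4*a+4*b+4*q; s%=L
    corners=[(a,b),(a,-b),(-a,-b),(-a,b)]
    ds=[(1,0),(0,-1),(-1,0),(0,1),(1,0)];p=np.array([0,b+r]);k=0
    for t,v in segs:
        l=v if t=='l' else q
        if s<=l:
            if t=='l':return p+s*np.array(ds[k])
            th=s/r+v*np.pi/2;return np.array(corners[v])+r*np.array([np.sin(th),np.cos(th)])
        s-=l
        if t=='l':p=p+v*np.array(ds[k])
        else:
            k+=1;p=np.array(corners[v])+r*np.array([np.sin((v+1)*np.pi/2),np.cos((v+1)*np.pi/2)])
if __name__=='__main__':
    # cur x,y ; start s ; step ; r
    x,y,s,st,r=map(float,sys.argv[1:6]);n=int(sys.argv[6]) if len(sys.argv)>6 else 8
    c=np.array([x,y])
    for call in range(n//8):
        rows=[]
        for i in range(8):
            s+=st;rows.append([round(v) for v in pt(s,r)-c]+[0,0])
        c=c+np.array(rows[-1][:2]);print(rows,'end',c,'s',s)
E
python3 path.py -1.3 55 -1.3 6 46.5 64
```

```text
[[6, 0, 0, 0], [12, 0, 0, 0], [18, -1, 0, 0], [24, -2, 0, 0], [30, -3, 0, 0], [35, -6, 0, 0], [40, -9, 0, 0], [45, -13, 0, 0]] end [43.7 42. ] s 46.7
[[4, -4, 0, 0], [8, -9, 0, 0], [11, -14, 0, 0], [13, -19, 0, 0], [14, -25, 0, 0], [15, -31, 0, 0], [15, -37, 0, 0], [15, -43, 0, 0]] end [58.7 -1. ] s 94.7
[[0, -6, 0, 0], [0, -12, 0, 0], [-1, -18, 0, 0], [-3, -24, 0, 0], [-5, -29, 0, 0], [-9, -34, 0, 0], [-12, -39, 0, 0], [-17, -43, 0, 0]] end [ 41.7 -44. ] s 142.7
[[-5, -3, 0, 0], [-10, -6, 0, 0], [-16, -8, 0, 0], [-21, -10, 0, 0], [-27, -10, 0, 0], [-33, -10, 0, 0], [-39, -10, 0, 0], [-45, -10, 0, 0]] end [ -3.3 -54. ] s 190.7
[[-6, 0, 0, 0], [-12, 0, 0, 0], [-18, 0, 0, 0], [-24, 2, 0, 0], [-30, 4, 0, 0], [-35, 7, 0, 0], [-40, 11, 0, 0], [-44, 15, 0, 0]] end [-47.3 -39. ] s 238.7
[[-4, 5, 0, 0], [-7, 10, 0, 0], [-9, 15, 0, 0], [-11, 21, 0, 0], [-12, 27, 0, 0], [-12, 33, 0, 0], [-12, 39, 0, 0], [-12, 45, 0, 0]] end [-59.3   6. ] s 286.7
[[0, 6, 0, 0], [1, 12, 0, 0], [3, 18, 0, 0], [5, 23, 0, 0], [9, 28, 0, 0], [12, 33, 0, 0], [17, 37, 0, 0], [21, 41, 0, 0]] end [-38.3  47. ] s 334.7
[[6, 3, 0, 0], [11, 5, 0, 0], [17, 7, 0, 0], [23, 7, 0, 0], [29, 8, 0, 0], [35, 8, 0, 0], [41, 8, 0, 0], [47, 8, 0, 0]] end [ 8.7 55. ] s 382.7
```

Request:
step_arm:
  motion:
    - [6,0,0,0]
    - [12,0,0,0]
    - [18,-1,0,0]
    - [24,-2,0,0]
    - [30,-3,0,0]
    - [35,-6,0,0]
    - [40,-9,0,0]
    - [45,-13,0,0]

```text
time: 3.92
position: [0.5832, 0.0946, 0.265]
orientation: [0.001, 0.809, 0.587, 0.002]
force: [4.3, 0.2, 2.3]
gripper_width: 0.0007
```

```bash
cat > look.py <<'E'
from h import *
import sys
n=sys.argv[1];s=telemetry.read_state();c=calibration('wrist');im=get_image('wrist')
C=np.array([.530,.0665,.083]);u,v=w2f(c,C);u=int(round(u));v=int(round(v));print(s['time'],'C px',u,v,s['force'])
x0=max(0,u-130);y0=max(0,v-110);crop(im,x0,y0,min(560,u+130),min(420,v+110),2.6,f'pics/{n}.png')
E
python3 look.py a1
```

```text
3.9167 C px 193 200 [4.32043341 0.17374667 2.3434719 ]
```

View pics/a1.png

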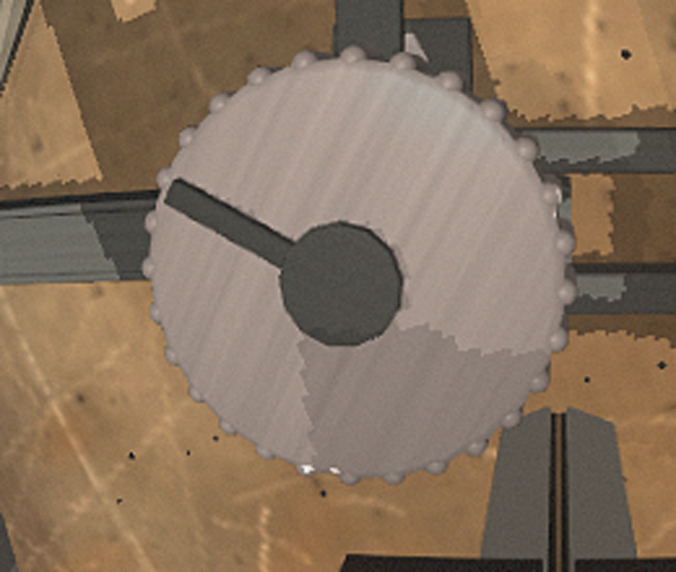

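Request:
step_arm:
  motion:
    - [4,-4,0,0]
    - [8,-9,0,0]
    - [11,-14,0,0]
    - [13,-19,0,0]
    - [14,-25,0,0]
    - [15,-31,0,0]
    - [15,-37,0,0]
    - [15,-43,0,0]

```text
time: 4.63
position: [0.5454, 0.1231, 0.2637]
orientation: [-0.002, 0.809, 0.587, 0.001]
force: [3.1, 5.4, 1.5]
gripper_width: 0.0003
```

Request:
step_arm:
  motion:
    - [0,-6,0,0]
    - [0,-12,0,0]
    - [-1,-18,0,0]
    - [-3,-24,0,0]
    - [-5,-29,0,0]
    - [-9,-34,0,0]
    - [-12,-39,0,0]
    - [-17,-43,0,0]

```text
time: 5.3
position: [0.4985, 0.1192, 0.263]
orientation: [-0.001, 0.809, 0.587, -0.001]
force: [-2.0, 5.8, 2.7]
gripper_width: 0.0002
```

```bash
python3 look.py a3
```

```text
5.3 C px 211 341 [-2.0016509   5.83304533  2.66666243]
```

View pics/a3.png

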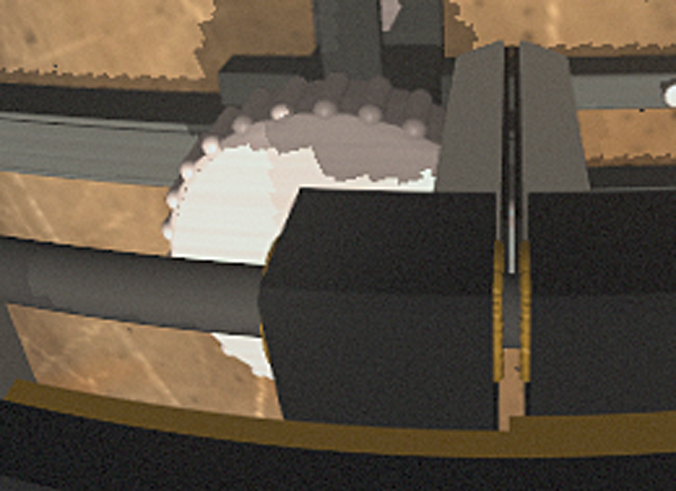

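Request:
step_arm:
  motion:
    - [-5,-3,0,0]
    - [-10,-6,0,0]
    - [-16,-8,0,0]
    - [-21,-10,0,0]
    - [-27,-10,0,0]
    - [-33,-10,0,0]
    - [-39,-10,0,0]
    - [-45,-10,0,0]

```text
time: 6.02
position: [0.4751, 0.0788, 0.2629]
orientation: [-0.002, 0.809, 0.587, -0.002]
force: [-4.4, 3.0, 1.9]
gripper_width: 0.0003
```

Request:
step_arm:
  motion:
    - [-6,0,0,0]
    - [-12,0,0,0]
    - [-18,0,0,0]
    - [-24,2,0,0]
    - [-30,4,0,0]
    - [-35,7,0,0]
    - [-40,11,0,0]
    - [-44,15,0,0]

```text
time: 6.68
position: [0.4774, 0.0319, 0.2637]
orientation: [0.0, 0.81, 0.587, 0.0]
force: [-0.3, 0.7, -0.5]
gripper_width: 0.0002
```

```bash
python3 - <<'E'
from h import *
print(telemetry.read_state()['force'])
crop(get_image('top'),190,180,310,255,6,'pics/t5.png')
crop(get_image('scene'),185,150,325,260,5.5,'pics/s5.png')
E
```

```text
[-0.27903668  0.6631536  -0.53708465]
```

View pics/t5.png

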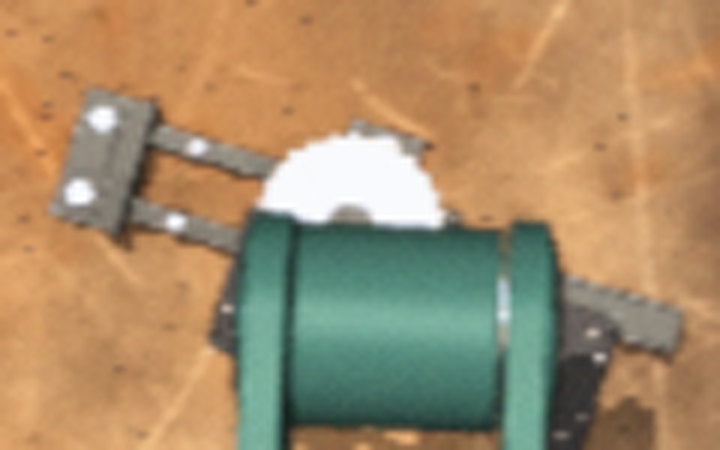

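View pics/s5.png

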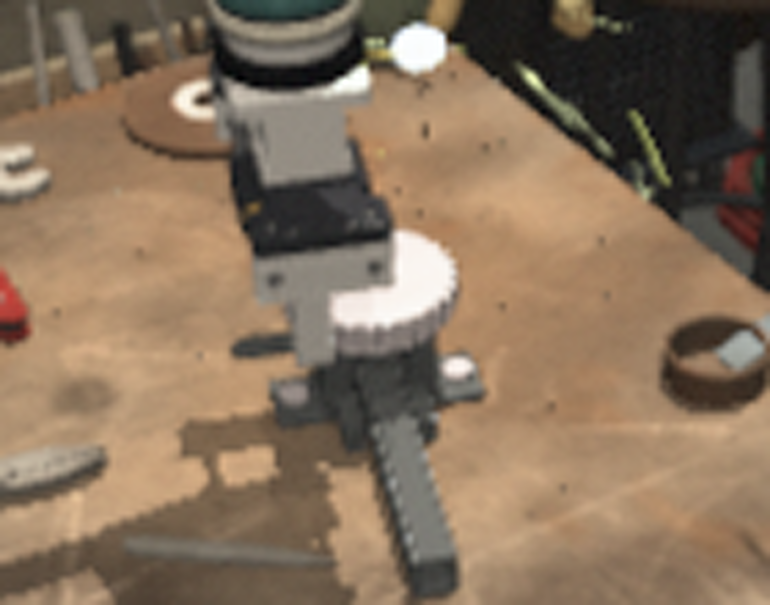

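```bash
python3 path.py -49.3 -39 236.7 6 46.5 72
```

```text
[[0, 3, 0, 0], [-4, 8, 0, 0], [-6, 14, 0, 0], [-8, 19, 0, 0], [-9, 25, 0, 0], [-10, 31, 0, 0], [-10, 37, 0, 0], [-10, 43, 0, 0]] end [-59.3   4. ] s 284.7
[[0, 6, 0, 0], [1, 12, 0, 0], [2, 18, 0, 0], [5, 23, 0, 0], [7, 29, 0, 0], [11, 34, 0, 0], [15, 38, 0, 0], [20, 42, 0, 0]] end [-39.3  46. ] s 332.7
[[5, 3, 0, 0], [10, 5, 0, 0], [16, 7, 0, 0], [22, 8, 0, 0], [28, 8, 0, 0], [34, 8, 0, 0], [40, 8, 0, 0], [46, 8, 0, 0]] end [ 6.7 54. ] s 380.7
[[6, 0, 0, 0], [12, 0, 0, 0], [18, -1, 0, 0], [23, -3, 0, 0], [29, -6, 0, 0], [34, -9, 0, 0], [38, -13, 0, 0], [42, -17, 0, 0]] end [48.7 37. ] s 428.7
[[4, -5, 0, 0], [6, -11, 0, 0], [8, -16, 0, 0], [10, -22, 0, 0], [10, -28, 0, 0], [10, -34, 0, 0], [10, -40, 0, 0], [10, -46, 0, 0]] end [58.7 -9. ] s 476.7
[[0, -6, 0, 0], [-2, -12, 0, 0], [-4, -17, 0, 0], [-6, -23, 0, 0], [-10, -28, 0, 0], [-14, -32, 0, 0], [-18, -36, 0, 0], [-23, -39, 0, 0]] end [ 35.7 -48. ] s 524.7
[[-6, -3, 0, 0], [-11, -5, 0, 0], [-17, -6, 0, 0], [-23, -6, 0, 0], [-29, -6, 0, 0], [-35, -6, 0, 0], [-41, -6, 0, 0], [-47, -6, 0, 0]] end [-11.3 -54. ] s 572.7
[[-6, 0, 0, 0], [-12, 1, 0, 0], [-18, 3, 0, 0], [-23, 5, 0, 0], [-28, 8, 0, 0], [-33, 12, 0, 0], [-37, 16, 0, 0], [-41, 21, 0, 0]] end [-52.3 -33. ] s 620.7
[[-2, 6, 0, 0], [-5, 11, 0, 0], [-6, 17, 0, 0], [-7, 23, 0, 0], [-7, 29, 0, 0], [-7, 35, 0, 0], [-7, 41, 0, 0], [-6, 47, 0, 0]] end [-58.3  14. ] s 668.7
```

Request:
step_arm:
  motion:
    - [0,3,0,0]
    - [-4,8,0,0]
    - [-6,14,0,0]
    - [-8,19,0,0]
    - [-9,25,0,0]
    - [-10,31,0,0]
    - [-10,37,0,0]
    - [-10,43,0,0]

```text
time: 7.45
position: [0.5156, 0.0087, 0.2638]
orientation: [0.001, 0.81, 0.587, -0.001]
force: [-2.1, -4.8, 1.3]
gripper_width: 0.0007
```

Request:
step_arm:
  motion:
    - [0,6,0,0]
    - [1,12,0,0]
    - [2,18,0,0]
    - [5,23,0,0]
    - [7,29,0,0]
    - [11,34,0,0]
    - [15,38,0,0]
    - [20,42,0,0]

```text
time: 8.12
position: [0.5629, 0.0148, 0.2644]
orientation: [0.003, 0.81, 0.587, 0.001]
force: [2.6, -4.3, -0.3]
gripper_width: 0.0003
```

```bash
python3 look.py a7
```

```text
8.1167 C px 351 189 [ 2.60223825 -4.260964   -0.25755895]
```

View pics/a7.png

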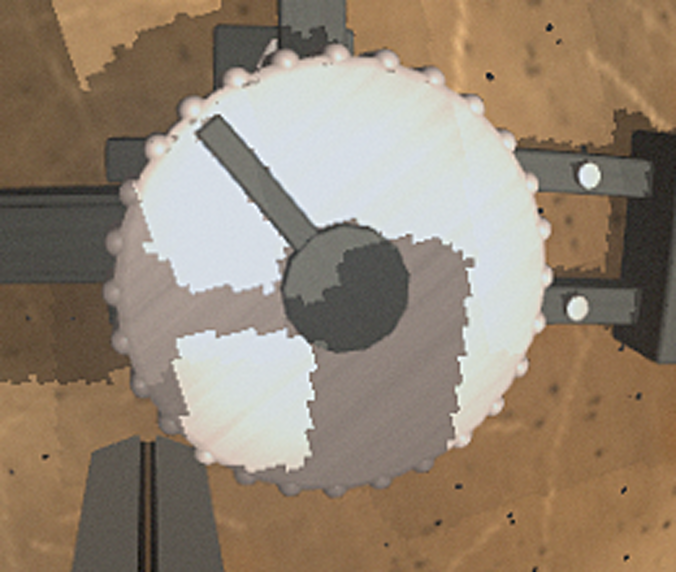

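Request:
step_arm:
  motion:
    - [5,3,0,0]
    - [10,5,0,0]
    - [16,7,0,0]
    - [22,8,0,0]
    - [28,8,0,0]
    - [34,8,0,0]
    - [40,8,0,0]
    - [46,8,0,0]

```text
time: 8.83
position: [0.5851, 0.0569, 0.265]
orientation: [0.003, 0.809, 0.587, 0.003]
force: [7.3, -3.1, -0.0]
gripper_width: 0.0009
```

```bash
python3 look.py a8
```

```text
8.8333 C px 259 172 [ 7.26460761 -3.09154023 -0.0364488 ]
```

View pics/a8.png

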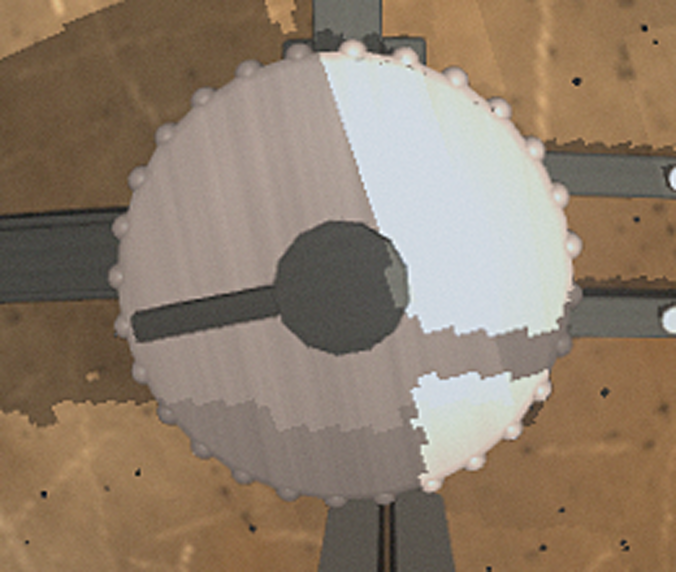

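Request:
step_arm:
  motion:
    - [6,0,0,0]
    - [12,0,0,0]
    - [18,-1,0,0]
    - [23,-3,0,0]
    - [29,-6,0,0]
    - [34,-9,0,0]
    - [38,-13,0,0]
    - [42,-17,0,0]

```text
time: 9.55
position: [0.5798, 0.1034, 0.2643]
orientation: [-0.0, 0.809, 0.587, 0.001]
force: [3.1, 1.5, 2.3]
gripper_width: 0.0003
```

Request:
step_arm:
  motion:
    - [4,-5,0,0]
    - [6,-11,0,0]
    - [8,-16,0,0]
    - [10,-22,0,0]
    - [10,-28,0,0]
    - [10,-34,0,0]
    - [10,-40,0,0]
    - [10,-46,0,0]

```text
time: 10.22
position: [0.5381, 0.1261, 0.2632]
orientation: [-0.0, 0.809, 0.587, -0.001]
force: [1.1, 1.1, -0.4]
gripper_width: 0.0005
```

Request:
step_arm:
  motion:
    - [0,-6,0,0]
    - [-2,-12,0,0]
    - [-4,-17,0,0]
    - [-6,-23,0,0]
    - [-10,-28,0,0]
    - [-14,-32,0,0]
    - [-18,-36,0,0]
    - [-23,-39,0,0]

```text
time: 10.88
position: [0.4943, 0.1161, 0.2636]
orientation: [-0.0, 0.809, 0.587, -0.0]
force: [0.2, 1.2, -0.1]
gripper_width: 0.0005
```

Request:
step_arm:
  motion:
    - [-6,-3,0,0]
    - [-11,-5,0,0]
    - [-17,-6,0,0]
    - [-23,-6,0,0]
    - [-29,-6,0,0]
    - [-35,-6,0,0]
    - [-41,-6,0,0]
    - [-47,-6,0,0]

```text
time: 11.55
position: [0.4733, 0.0733, 0.2634]
orientation: [-0.002, 0.809, 0.587, -0.002]
force: [-5.5, 2.9, 3.5]
gripper_width: 0.0003
```

```bash
python3 - <<'E'
from h import *
crop(get_image('scene'),185,150,325,260,5.5,'pics/s12.png')
crop(get_image('top'),190,180,310,255,6,'pics/t12.png')
E
```

```text
(no output)
```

View pics/s12.png

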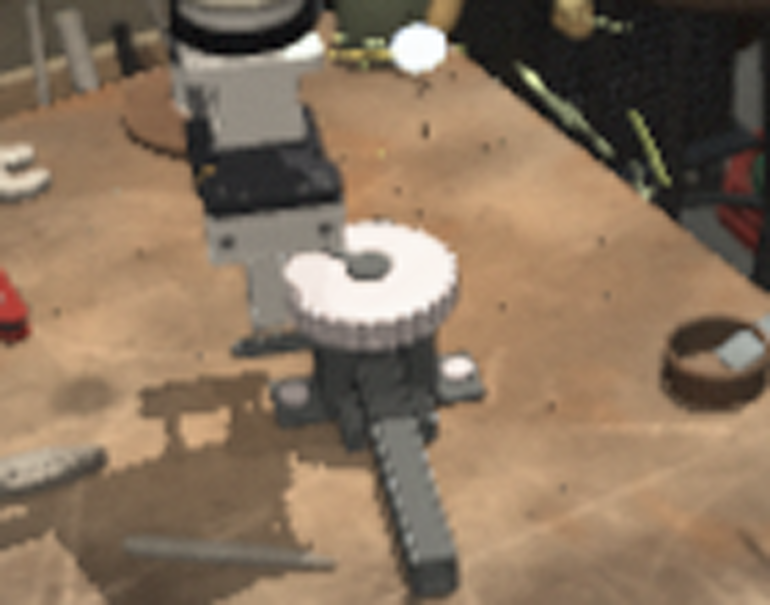

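Request:
step_arm:
  motion:
    - [0,-10,0,0]
    - [0,-12,-30,0]
    - [0,-12,-55,0]
    - [0,20,-55,0]
    - [0,55,-55,0]
    - [0,90,-55,0]
    - [0,120,-55,0]
    - [0,120,-55,0]

```text
time: 12.32
position: [0.5921, 0.0339, 0.3173]
orientation: [0.001, 0.81, 0.586, 0.0]
force: [-0.8, -0.3, -0.2]
gripper_width: 0.0006
```

```bash
python3 look.py a13
```

```text
12.3167 C px 294 141 [-0.75395937 -0.33507492 -0.15124029]
```

View pics/a13.png

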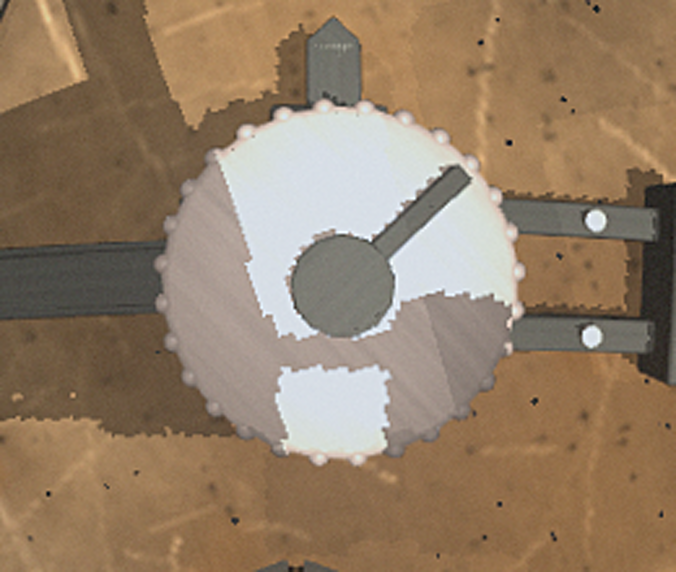

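Request:
step_arm:
  motion:
    - [-9,0,25,0]
    - [-9,0,52,0]
    - [-9,0,52,0]
    - [-9,-8,52,0]
    - [-9,-11,52,0]
    - [-9,-12,52,0]
    - [-9,-12,52,0]

```text
time: 12.95
position: [0.5747, 0.0311, 0.2689]
orientation: [0.003, 0.809, 0.587, 0.002]
force: [3.5, -4.1, -4.4]
gripper_width: 0.0005
```

Request:
step_arm:
  motion:
    - [6,0,0,0]
    - [12,0,0,0]
    - [18,0,0,0]
    - [24,0,0,0]
    - [30,0,0,0]
    - [35,-1,0,0]
    - [39,-1,0,0]
    - [39,-1,0,0]

```text
time: 13.62
position: [0.5869, 0.0696, 0.2697]
orientation: [0.003, 0.809, 0.588, 0.004]
force: [6.4, 0.7, -3.7]
gripper_width: 0.0007
```

```bash
python3 look.py a15
```

```text
13.6167 C px 235 175 [ 6.39369046  0.66713185 -3.70232407]
```

View pics/a15.png

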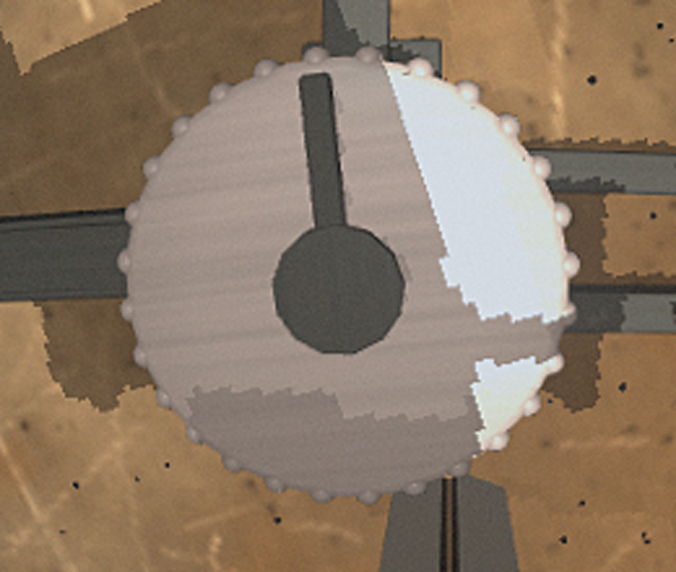

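Request:
step_arm:
  motion:
    - [0,8,0,0]
    - [0,15,-20,0]
    - [0,15,-50,0]
    - [-20,10,-60,0]
    - [-55,10,-60,0]
    - [-55,10,-60,0]

```text
time: 14.17
position: [0.5771, 0.0102, 0.3305]
orientation: [0.003, 0.81, 0.586, 0.001]
force: [1.1, -0.9, -0.3]
gripper_width: 0.0005
```

```bash
python3 look.py a16;python3 - <<'E'
from h import *
s=telemetry.read_state();c=calibration('wrist');print(s['position'])
cv2.imwrite('pics/w16.png',get_image('wrist')[:,:,::-1])
E
```

```text
14.1667 C px 332 149 [ 1.10647315 -0.88660809 -0.29603178]
[0.57748242 0.01178552 0.32948577]
```

View pics/w16.png

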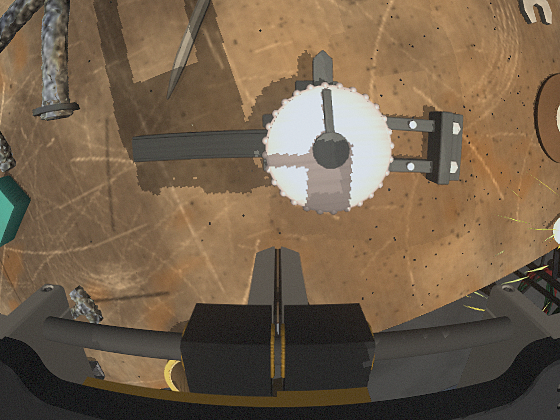

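View pics/a16.png

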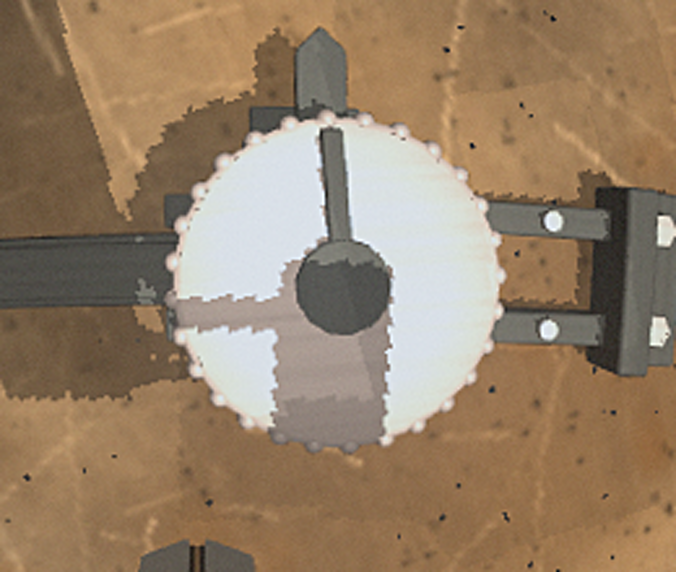

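```bash
python3 - <<'E'
from h import *
s=telemetry.read_state();c=calibration('wrist');M=rot(s['orientation'])
O=f2w(c,332,151,.086);r=f2w(c,326.5,89,.086);P=f2w(c,322,52,.047);T=f2w(c,133.5,148,.024)
u=np.array([.311,.950]);
a=lambda d:np.degrees(np.arctan2(d[1],d[0]))
print(O,a(r-O),'expected',161.9,'T',T,'P',P,a(P-O))
for Q in(O,T):print('tool mm',(M.T@(np.append(Q[:2],0)-np.append(s['position'][:2],0))*1e3))
print('body yaw',a(M[:,0]))
E
```

```text
[0.53093091 0.06923741 0.086     ] 167.80589363244147 expected 161.9 T [ 0.47697894 -0.09389572  0.024     ] P [0.45668424 0.09125497 0.047     ] 163.4824810554006
tool mm [ 38.99291788 -62.04685424  -0.08517045]
tool mm [-132.82983864  -62.40563992   -0.2954798 ]
body yaw 71.81952094261598
```

Request:
step_arm:
  motion:
    - [-30,-10,0,0]
    - [-60,-20,0,0]
    - [-90,-35,0,0]
    - [-120,-50,0,0]
    - [-150,-62,0,0]
    - [-160,-62,30,0]
    - [-160,-62,65,0]
    - [-160,-62,65,0]

```text
time: 14.93
position: [0.4669, -0.1184, 0.2557]
orientation: [-0.005, 0.81, 0.587, -0.003]
force: [-1.0, 0.1, -1.1]
gripper_width: 0.0001
```

Request:
step_arm:
  motion:
    - [0,0,20,0]
    - [0,0,40,0]
    - [0,0,51,0]
    - [0,0,51,0]
    - [0,0,51,0]

```text
time: 15.35
position: [0.47, -0.1189, 0.2112]
orientation: [-0.0, 0.809, 0.588, 0.0]
force: [0.1, -0.0, 0.8]
gripper_width: 0.0006
```

```bash
python3 - <<'E'
from h import *
s=telemetry.read_state();c=calibration('wrist');print(s['position'],s['force'],s['time'])
cv2.imwrite('pics/w18.png',get_image('wrist')[:,:,::-1])
crop(get_image('scene'),185,150,325,290,4.2,'pics/s18.png')
E
```

```text
[ 0.46997967 -0.11888247  0.21124951] [ 0.05253367 -0.00969647  0.79771508] 15.35
```

View pics/w18.png

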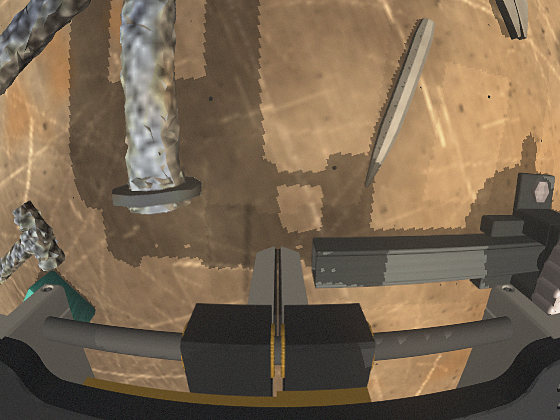

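View pics/s18.png

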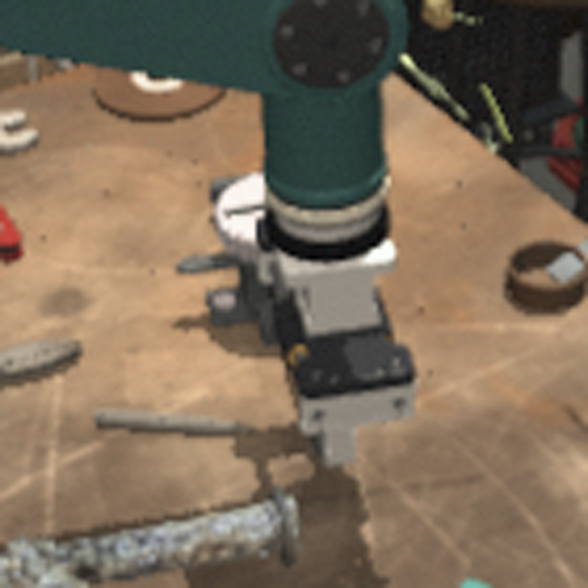

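Request:
step_arm:
  motion:
    - [6,0,0,0]
    - [10,0,0,0]
    - [14,0,0,0]
    - [18,0,0,0]
    - [23,0,0,0]
    - [28,0,0,0]
    - [33,0,0,0]
    - [38,0,0,0]

```text
time: 16.12
position: [0.4815, -0.0831, 0.211]
orientation: [0.0, 0.809, 0.587, -0.0]
force: [-2.0, -5.3, 3.6]
gripper_width: 0.0003
```

Request:
step_arm:
  motion:
    - [5,0,0,0]
    - [10,0,0,0]
    - [15,0,0,0]
    - [20,0,0,0]
    - [25,0,0,0]
    - [30,0,0,0]
    - [33,0,0,0]
    - [36,0,0,0]

```text
time: 16.78
position: [0.4925, -0.0486, 0.2105]
orientation: [-0.0, 0.809, 0.587, -0.0]
force: [-2.4, -4.8, 4.0]
gripper_width: 0.0007
```

Request:
step_arm:
  motion:
    - [1,0,0,0]
    - [2,0,0,0]
    - [3,0,0,0]
    - [4,0,0,0]
    - [4,0,0,0]

```text
time: 17.2
position: [0.4936, -0.0453, 0.2105]
orientation: [-0.0, 0.809, 0.587, -0.0]
force: [-1.3, -5.1, 3.5]
gripper_width: 0.0003
```

Request:
step_arm:
  motion:
    - [1,0,0,0]
    - [2,0,0,0]
    - [3,0,0,0]
    - [4,0,0,0]
    - [4,0,0,0]

```text
time: 17.62
position: [0.4942, -0.0437, 0.2106]
orientation: [0.002, 0.809, 0.587, -0.004]
force: [-5.8, -14.1, 5.3]
gripper_width: 0.0005
```

Request:
step_arm:
  motion:
    - [1,0,0,0]
    - [2,0,0,0]
    - [2,0,0,0]
    - [2,0,0,0]

```text
time: 17.95
position: [0.4945, -0.043, 0.2106]
orientation: [0.003, 0.81, 0.587, -0.005]
force: [-6.0, -17.4, 6.2]
gripper_width: 0.0003
```

Request:
step_arm:
  motion:
    - [-8,0,0,0]
    - [-25,0,0,0]
    - [-45,0,0,0]
    - [-60,0,-30,0]
    - [-60,0,-70,0]
    - [-60,40,-110,0]
    - [-40,80,-115,0]
    - [-40,80,-115,0]

```text
time: 18.62
position: [0.5626, -0.1019, 0.3287]
orientation: [0.002, 0.809, 0.587, 0.004]
force: [0.1, -0.4, -0.1]
gripper_width: 0.0006
```

Request:
step_arm:
  motion:
    - [30,0,0,0]
    - [60,0,0,0]
    - [90,0,0,0]
    - [120,0,0,0]
    - [130,0,0,0]
    - [130,0,0,0]

```text
time: 19.12
position: [0.5998, 0.0242, 0.3244]
orientation: [-0.002, 0.808, 0.589, 0.0]
force: [0.1, -0.0, -0.6]
gripper_width: 0.0002
```

```bash
python3 - <<'E'
from h import *
s=telemetry.read_state();c=calibration('wrist');print(s['position'],s['force'],s['time'])
cv2.imwrite('pics/w22.png',get_image('wrist')[:,:,::-1])
C=np.array([.531,.068,.086]);u,v=map(int,w2f(c,C));print(u,v)
im=cv2.imread('pics/w22.png');cv2.imwrite('pics/w22c.png',cv2.resize(im[max(0,v-100):v+100,max(0,u-140):u+140],None,fx=2.8,fy=2.8,interpolation=cv2.INTER_CUBIC))
cv2.imwrite('pics/t22.png',get_image('top')[:,:,::-1])
E
```

```text
[0.59976704 0.02416643 0.32437254] [ 0.06199464 -0.0285128  -0.60518992] 19.1167
306 127
```

View pics/w22c.png

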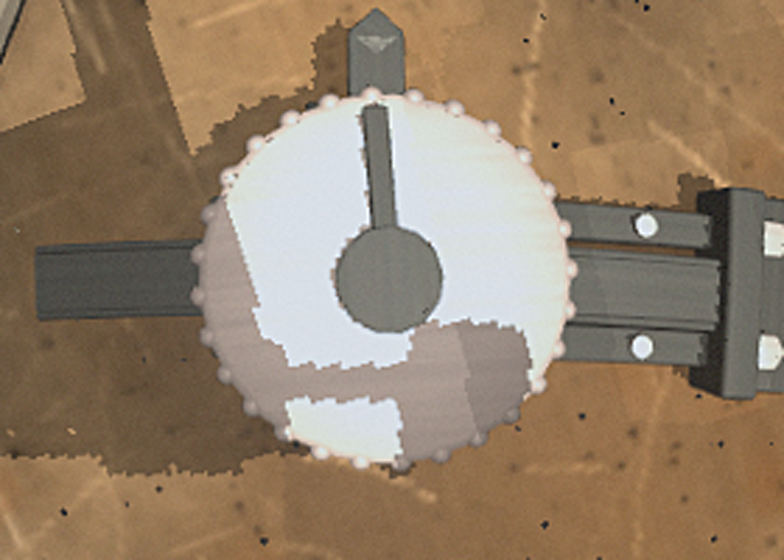

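View pics/t22.png

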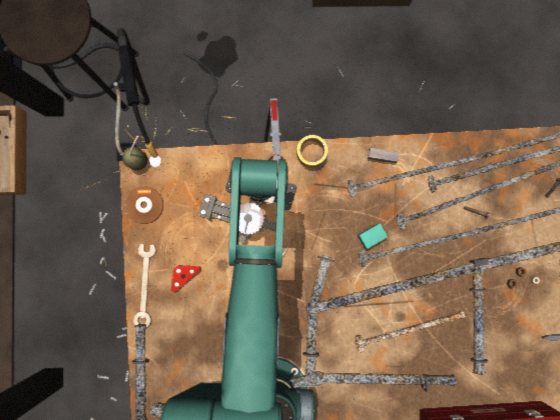

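```bash
python3 - <<'E'
from h import *
c=calibration('wrist');u,v=306,127
im=cv2.imread('pics/w22.png');x0=max(0,u-140);y0=max(0,v-100)
f=lambda x,y,z:f2w(c,(x+.5)/2.8-.5+x0,(y+.5)/2.8-.5+y0,z)
e=np.array([.311,.950]);
N=f(36,284,.024);F=f(719,293,.024);S=f(733,293,.03);S0=f(697,293,.0)
O=f(388,280,.086)
for n,q in(('near',N),('far',F),('stoptop',S),('stopbase',S0),('axis',O)):print(n,q,(q[:2]-O[:2])@e)
cv2.imwrite('pics/w22d.png',cv2.resize(im[y0+60:y0+150,x0+190:x0+300],None,fx=6.5,fy=6.5,interpolation=cv2.INTER_CUBIC))
E
```

```text
near [ 0.49712422 -0.0360111   0.024     ] -0.10508029677197776
far [0.56515583 0.173273   0.024     ] 0.11489742608537155
stoptop [0.56544208 0.17561041 0.03      ] 0.11720698439353239
stopbase [0.56679913 0.17539913 0.        ] 0.11742831370720226
axis [0.52959874 0.06396861 0.086     ] 0.0
```

View pics/w22d.png

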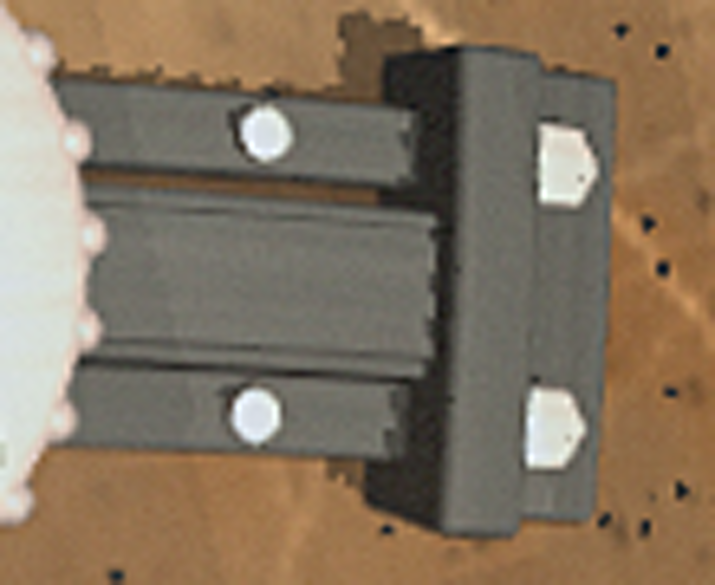

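```bash
python3 -c "
from workcell import ticket;print(ticket.finish_job())"
```

```text
the job is handed in; nothing more can be done
None
```

I loosened the collar by two full turns and pushed the tube home against the end stop. I handed the job in at about 19 s of the 72 s allowed. `finish_job` gives no verdict, so the results below are from my own checks.

**Collar:** I rolled the shut fingertips round the knurled rim in about 1.5 loops, pressing with 4–8 N. The finger lost contact twice (on the tube side on the first loop and the stop side on the second), so I looked again and finished with a last stroke of about 50°. The wrist camera then showed the rib about 4–6° past the pointer, and it looked unchanged after the push. The full-turn count comes from the rib positions I saw along the way, as no joint reading is given.

**Tube:** I pushed it on its free end. It slid at about 5 N, and the force rose to 18 N as it stopped. The near end measured 105.1 mm from the collar's axis and the far end 114.9 mm, against 105 and 115 mm nominal.

**One disagreement:** a coarse pixel reading suggested a gap of about 2 mm between the tube and the stop. The enlarged crop and the force rise both say it is touching, and 2 mm would still be inside the 4 mm limit.

**Bystanders and robot:** the magnet, teal box and tape look unmoved in the top camera picture. The fingers were clear and the wrist force near zero at hand-in.

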